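Pack three toy gift boxes into one carton

ROBOT

A 7-joint arm with a two-finger parallel gripper is mounted at the origin on the work surface. World frame = base frame: x ahead of the robot, y to its left, z up, the work surface at z = 0. Lengths are in m, angles in rad, forces in N, time in s.
With the tool pointing down it reaches from about 0.35 to 0.9 m from the base axis. Payload 19.9 kg.
Tool frame: the origin (TCP) lies between the finger pads; the fingertips stand 19 mm ahead of it and the grasp point (between the pads) is the TCP; z points along the fingers, y is the direction in which the jaws open and shut (so a half turn about z gives the same grasp; the last joint's range is limited). The gripper opens to 94 mm and grips with 3 to 60 N. Pads are 16 mm wide; open, the fingers measure 119 mm over their backs; the gripper's body (75 mm by 177 mm) begins 78 mm behind the grasp point.
Start: joints at [-1.181, 0.417, -0.01, 1.614, 0.005, 1.111, -0.053], TCP at [0.261, 0.568, 0.224] pointing down, gripper open.
Joint ranges: [-2.81, 2.81], [-0.39, 2.02], [-1.27, 1.25], [0.06, 2.57], [-1.19, 4.33], [0.19, 2], [-2.82, 2.82]. Speed limits (rad/s): [1.89, 1.89, 2.39, 2.39, 3.01, 3.01, 3.01].

INTERFACE

Orientations are given as a 3x3 rotation matrix whose columns are the frame's x, y, z axes.
In Python, from rig import robot gives the robot as it stands. Calls block until the motion is done:
- robot.move_ptp(position, orientation): joint-space move of the TCP to a pose.
- robot.move_linear(position, velocity=0.15, frame=None, threshold=None): straight line of the TCP; frame=None keeps the orientation; velocity is the mean speed in m/s. With threshold (N) it stops when the force on the tool has changed by that much, and returns True; else False.
- robot.goto_joints(angles): joint-space move.
- robot.gripper_to(opening): finger opening in m; the grip force is fixed at half the most; returns when the fingers have stopped.
- robot.pause(seconds).
- robot.ik(position, orientation): joint angles nearest the present ones, or None.
- robot.get_state(): the state.
- robot.grab_frame(name): name is "side" or "top" or "wrist"; returns the picture (480x640x3 uint8, red, green, blue); there is no depth.
- robot.camera_info(name): a dict with "fx", "fy", "cx", "cy" (pixels), "rvec" (rotation vector, rad) and "tvec" (3), from world to camera coordinates, as OpenCV has them. Camera axes: x right, y down, z forward; pixel columns grow to the right and rows downward; lengths in m; the calibration is good to about 2 mm. The wrist camera is an equidistant fisheye: a pixel r from the principal point sees the ray r / f radians off the axis. A picture is of the moment at which its call begins: read the wrist's pose just before it. camera_info takes no time and is no camera call; for the wrist camera it gives the pose at the moment of the call.
A pose or a line that the arm cannot do raises robot.PlanningError and nothing moves.
- robot.sign_off(): hands the job in, once; it reports no verdict.
The state is a dict: "time": time; "qpos": joint angles; "joint_vel": joint speeds; "effort": joint torques, N m; "ee_pos": TCP position; "tool_rot": TCP orientation; "force": force on the tool from outside, world axes, zero at the start; "moment": the same for the moment, N m; "opening": finger opening in m.
Only numpy, scipy, OpenCV 4.12 (cv2) and the standard library are available. Lean on these libraries where they do the work, as an engineer would, in place of code of your own. Each camera call takes 0.05 s, during which the arm holds its last target. There are 200 camera calls.

TASK

Pack all three wooden gift boxes with ridge handles into the open cardboard carton so that each one stands upright, flat on the carton's floor; they fit together in only one pattern. Lower them in gently rather than dropping them, let go of them, and leave the clay toys and crockery where they stand.

Things in the scene. Friction and masses are not known exactly. Their poses are not given: they have to be found in the camera images.
- long_box: the same box as long_box_center; origin at the centre of its underside, same axes
- long_box_center (a point): Centre of the longest lidded gift box of plain brown wood, 160 x 56 x 52 mm (without handle), about 340 g; 26 mm above its underside, 26 mm below the lid. x runs along the 160 mm side, y along the 56 mm side, z up. On mid-lid stands a fixed handle ridge: 40 mm long along x, 12 mm thick along y, 32 mm high (its top 58 mm above this point), pinched across its thickness.
- middle_box: the same box as middle_box_center; origin at the centre of its underside, same axes
- middle_box_center (a point): Centre of the middle-sized, widest lidded gift box of plain brown wood, 110 x 70 x 52 mm (without handle), about 320 g; 26 mm above its underside, 26 mm below the lid. x runs along the 110 mm side, y along the 70 mm side, z up. On mid-lid stands a fixed handle ridge: 40 mm long along x, 12 mm thick along y, 32 mm high (its top 58 mm above this point), pinched across its thickness.
- short_box: the same box as short_box_center; origin at the centre of its underside, same axes
- short_box_center (a point): Centre of the smallest lidded gift box of plain brown wood, 70 x 50 x 52 mm (without handle), about 180 g; 26 mm above its underside, 26 mm below the lid. x runs along the 70 mm side, y along the 50 mm side, z up. On mid-lid stands a fixed handle ridge: 40 mm long along x, 12 mm thick along y, 32 mm high (its top 58 mm above this point), pinched across its thickness.
- carton_floor (a point): Centre of the inner floor (5 mm above the counter) of the open-topped brown cardboard carton, fixed to the counter. Inside it measures 174 mm along this point's x by 138 mm along its y, and 40 mm deep from this floor to the rim; walls 6 mm thick. All three boxes go in only in one pattern (or its mirror images), with about 12 mm of play in all each way.
- carton: the carton; origin at the centre of its underside, same axes as carton_floor
- donkey: bystander: pink clay donkey, about 85 mm long, 106 mm high; origin at the centre of its underside
- dove: bystander: speckled pale clay dove whistle, about 95 mm long, 62 mm high; origin at the centre of its underside
- cup: bystander: green glazed clay cup, 70 mm across, 75 mm high; origin at the centre of its underside
- turtle: bystander: clay turtle, about 80 mm long, 36 mm high; origin at the centre of its underside
- jar: bystander: clay jar, 66 mm across, 76 mm high; origin at the centre of its underside
- bowl: bystander: clay bowl, 100 mm across, 40 mm high; origin at the centre of its underside
- bell: bystander: pale clay bell, 60 mm across, 66 mm high; origin at the centre of its underside
Things that resemble listed ones, but are neither listed nor needed, are in the scene too. What is shaped like the short_box but purple is not meant.

How it is judged:
By the outcome, as a careful person would: the job done as asked, in the order asked, and still so for the second after the job is handed in, with the robot touching nothing.
It also fails if it takes over 67 s, if anything falls off the work surface, if the arm or the gripper's body presses on something with over 40 N, if the wrist force passes 120 N, or if a joint passes its speed limit or range.

## Working session

There is one attempt and no reset: what is moved stays moved. The work goes in short steps, each a Python script; the robot and the scene stay as the last script left them, time stands still between calls to the robot, and variables do not carry over. Pictures are saved under pics/ and viewed, about 8 in all and at most 12, crops included, and the job is handed in when it is done.

```bash
ls; mkdir -p pics
python3 - <<'E'
from rig import robot
import cv2
for n in("top","side"):
    cv2.imwrite(f"pics/{n}0.png",robot.grab_frame(n)[:,:,::-1]); print(n,robot.camera_info(n))
s=robot.get_state();print(s["time"],s["ee_pos"],s["tool_rot"],s["opening"])
print(robot.camera_info("wrist"))
E
```

```text
pics
top {'fx': 479.5337674240068, 'fy': 479.5337674240068, 'cx': 321.20204221432573, 'cy': 238.2109301008167, 'rvec': array([ 2.11067357, -2.15077361,  0.19442006]), 'tvec': array([-0.04583658,  0.57269643,  0.92419051])}
side {'fx': 483.17151076523254, 'fy': 483.17151076523254, 'cx': 315.16781597169256, 'cy': 234.0660228795499, 'rvec': array([ 1.93840289, -0.82491276,  0.49573164]), 'tvec': array([-0.43071351,  0.23985443,  0.7292134 ])}
0.1 [0.26088004 0.5676164  0.22390373] [[-9.08645618e-01  4.17567974e-01 -3.56393490e-04]
 [ 4.17568115e-01  9.08645063e-01 -1.00928721e-03]
 [-9.76108313e-05 -1.06590296e-03 -9.99999427e-01]] 0.09404630644223157
{'fx': 371.64829954431775, 'fy': 371.64829954431775, 'cx': 320.90587510636357, 'cy': 235.6322126628998, 'rvec': array([-2.47154089, -1.58323479, -0.18715353]), 'tvec': array([-0.62420913, -0.02435057,  0.38983238])}
```

View pics/top0.png

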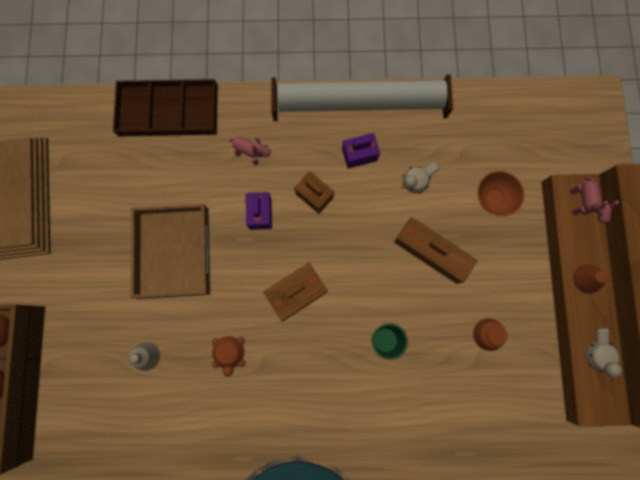

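View pics/side0.png

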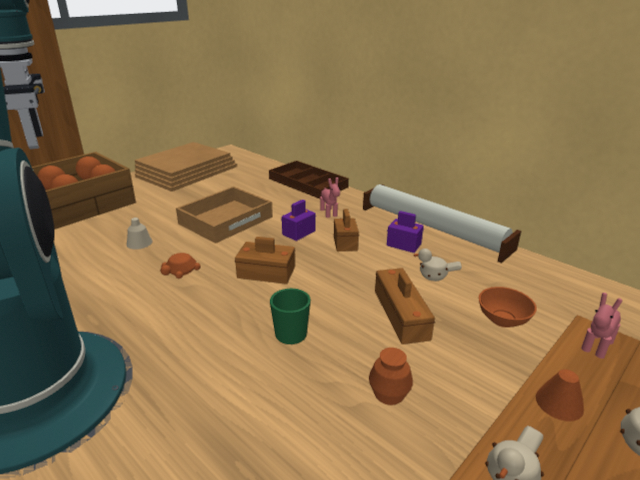

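Top view: carton (171,251), middle box (295,292), short (314,192), long (436,250), with two purple decoys at (259,210) and (361,150). I'll segment the lids next.

```bash
cat > h.py <<'E'
import numpy as np, cv2
def cast(ci,uv,z,fish=False):
    """pixels (n,2) -> world points on the plane at height z"""
    uv=np.atleast_2d(np.asarray(uv,float))
    R=cv2.Rodrigues(ci["rvec"])[0]; C=-R.T@ci["tvec"]
    p=(uv-[ci["cx"],ci["cy"]])/[ci["fx"],ci["fy"]]
    if fish:
        t=np.linalg.norm(p,axis=1,keepdims=True); d=np.hstack([p/np.maximum(t,1e-9)*np.sin(t),np.cos(t)])
    else: d=np.hstack([p,np.ones((len(p),1))])
    d=d@R
    return C+d*((z-C[2])/d[:,2:])
def rect(pts):
    """world xy of a contour -> centre, long, short side, yaw of long side"""
    (c,(a,b),t)=cv2.minAreaRect((pts[:,:2]*1000).astype(np.float32))
    if a<b:a,b,t=b,a,t+90
    return np.array(c)/1000,a,b,np.radians((t+90)%180-90)
E
python3 - <<'E'
from h import *
from rig import robot
ci=robot.camera_info("top");im=cv2.imread("pics/top0.png")
print("cam",-cv2.Rodrigues(ci["rvec"])[0].T@ci["tvec"])
crop=im[140:330,110:500];big=cv2.resize(crop,None,fx=2,fy=2,interpolation=cv2.INTER_CUBIC)
hsv=cv2.cvtColor(im,cv2.COLOR_BGR2HSV)
for n,p in dict(lid_m=(280,296),lid_s=(305,190),lid_l=(415,240),side_l=(433,266),table=(350,250),floor=(171,251),table2=(240,260)).items(): print(n,hsv[p[1],p[0]])
m=((hsv[...,2]<120)&(hsv[...,0]<25)&(hsv[...,1]>90)).astype(np.uint8)*255
for p in((295,292),(314,192),(436,250),(171,251)):
    lab=cv2.connectedComponentsWithStats(m)
    sub=lab[1][p[1]-12:p[1]+12,p[0]-12:p[0]+12];ids=sub[sub>0]
    if len(ids)==0: print(p,"none");continue
    k=np.bincount(ids).argmax();c=max(cv2.findContours((lab[1]==k).astype(np.uint8),0,1)[0],key=cv2.contourArea)
    print(p,rect(cast(ci,c[:,0],.052)))
g=cv2.resize(m[140:330,110:500],None,fx=2,fy=2)
cv2.imwrite("pics/a.png",np.clip(np.vstack([cv2.convertScaleAbs(big,alpha=1.6)[:300],cv2.cvtColor(g,8)[:300]]),0,255))
E
```

```text
cam [ 0.39983473 -0.05038021  1.01084336]
lid_m [ 15 191  84]
lid_s [ 14 181 100]
lid_l [ 15 185  99]
side_l [ 15 200  42]
table [ 16 135 121]
floor [ 16 149 106]
table2 [ 16 135 125]
(295, 292) (array([ 0.46396295, -0.00299609]), 114.08690643310547, 76.93980407714844, np.float64(-1.0110133146237457))
(314, 192) (array([ 0.65562024, -0.04396005]), 101.49043273925781, 80.644775390625, np.float64(0.8288508989544264))
(436, 250) (array([ 0.45020749, -0.0689751 ]), 1300.904541015625, 669.6754760742188, np.float64(1.550796120166456))
(171, 251) (array([0.60463922, 0.29181696]), 728.43212890625, 301.4751281738281, np.float64(1.278170316745862))
```

View pics/a.png

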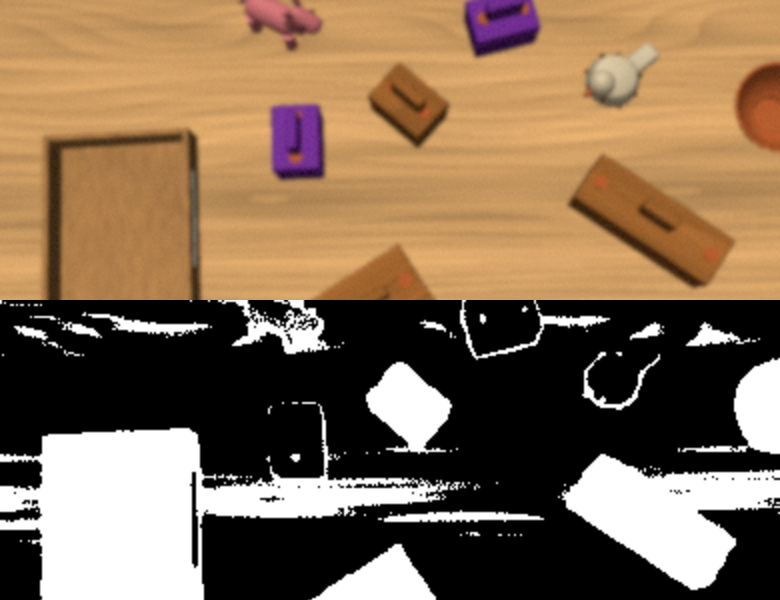

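Run:
```python
from h import *
from rig import robot
ci=robot.camera_info("top");im=cv2.imread("pics/top0.png")
hsv=cv2.cvtColor(im,cv2.COLOR_BGR2HSV)
m=((hsv[...,2]>62)&(hsv[...,0]<25)&(hsv[...,1]>162)).astype(np.uint8)*255
m=cv2.morphologyEx(m,cv2.MORPH_OPEN,np.ones((3,3)))
for c in cv2.findContours(m,0,1)[0]:
    if cv2.contourArea(c)>300:
        h=cv2.convexHull(c); r=rect(cast(ci,h[:,0],.052));print(h[:,0].mean(0),np.round(r[0],4),round(r[1],1),round(r[2],1),round(float(r[3]),3))
print("row251 L",hsv[251,126:146,2],"R",hsv[251,200:216,2], "row285 R",hsv[285,200:216,2])
print("col171 T",hsv[200:216,171,2],"B",hsv[286,171],hsv[286:304,171,2])
e=cv2.Canny(im,30,90)[196:304,122:218]
v=cv2.resize(cv2.convertScaleAbs(im[196:304,122:218],alpha=1.8),None,fx=6,fy=5.5,interpolation=cv2.INTER_CUBIC)
cv2.imwrite("pics/b.png",v)
```

```text
[229.33333333 352.33333333] [0.3426 0.1292] 72.3 58.6 0.01
[492.33333333 333.        ] [ 0.3767 -0.3851] 62.4 52.5 1.037
[296.         291.33333333] [ 0.4654 -0.0026] 107.2 69.7 -1.004
[434.6875 246.9375] [ 0.5455 -0.2894] 158.0 54.1 0.952
[585.58823529 304.70588235] [ 0.4487 -0.5873] 495.2 101.1 0.002
[502.         196.33333333] [ 0.653  -0.4305] 94.9 81.2 -1.399
[312.38461538 189.15384615] [ 0.6732 -0.0429] 67.9 48.9 0.82
[630.33333333 221.66666667] [ 0.5478 -0.6787] 340.0 45.8 -0.136
row251 L [113 113 113 111 108 104  99  84  58  40  39  34  39  47  71  93 106 107
 106 106] R [106 107 106 102  88  68  64  67  71  92 118 130 131 131 132 130] row285 R [111 109 110 111 103  82  55  42  45  61  94 118 128 129 128 129]
col171 T [135 134 131 127 127 120 109  94  72  50  47  54  72  93 100 102] B [ 15 150 112] [112 113 113 109 111 109 108 105 100  89  81  98 116 124 128 130 136 137]
```

View pics/b.png

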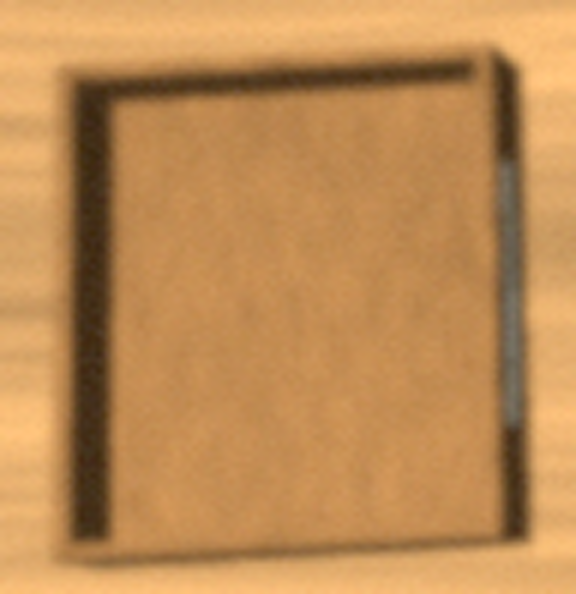

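Boxes match given sizes within 3 mm. Crop b shows the carton with its inner left wall (crop x 75–110), top inner wall (y 70–90) and outer right wall (x 495–522); I'll fit those edges.

```bash
cat > carton.py <<'E'
from h import *
from rig import robot
ci=robot.camera_info("top");V=cv2.cvtColor(cv2.imread("pics/top0.png"),cv2.COLOR_BGR2HSV)[...,2].astype(float)
def cross(p,lo,hi,fall,th):
    for i in range(lo,hi):
        a,b=p[i],p[i+1]
        if (a>=th>b) if fall else (a<=th<b): return i+(a-th)/(a-b)
def edge(kind,rng,lo,hi,fall,th,z):
    pts=[]
    for k in rng:
        c=cross(V[k] if kind=='v' else V[:,k],lo,hi,fall,th)
        if c is not None: pts.append((c,k) if kind=='v' else (k,c))
    w=cast(ci,pts,z)[:,:2]
    ax=0 if kind=='v' else 1
    t=w[:,ax];d=w[:,1-ax]
    for _ in range(3):
        f=np.polyfit(t,d,1);r=d-np.polyval(f,t);ok=abs(r)<=2*r.std()+1e-4;t,d=t[ok],d[ok]
    print(kind,th,len(t),"z",z,"slope %.4f"%f[0],"at mid %.4f"%np.polyval(f,(.575 if ax==0 else .258)),"res %.4f"%r.std())
edge('v',range(218,288),130,140,True,80,.045)
edge('v',range(218,288),136,146,False,75,.005)
edge('v',range(215,288),200,212,True,85,.045)
edge('v',range(215,288),206,216,False,95,0)
edge('h',range(142,198),200,212,True,85,.045)
edge('h',range(142,198),206,216,False,75,.005)
edge('h',range(142,198),290,298,True,92,.045)
edge('h',range(142,198),294,304,False,105,0)
E
python3 carton.py
```

```text
v 80 70 z 0.045 slope 0.0448 at mid 0.3271 res 0.0002
v 75 70 z 0.005 slope 0.0375 at mid 0.3277 res 0.0002
v 85 72 z 0.045 slope 0.0432 at mid 0.1832 res 0.0003
v 95 71 z 0 slope 0.0377 at mid 0.1823 res 0.0003
h 85 53 z 0.045 slope -0.0388 at mid 0.6429 res 0.0002
h 75 53 z 0.005 slope -0.0448 at mid 0.6432 res 0.0002
h 92 52 z 0.045 slope -0.0379 at mid 0.4631 res 0.0002
h 105 55 z 0 slope -0.0423 at mid 0.4612 res 0.0002
```

Inner carton: 138.6 × 175 mm (expected 138 × 174), floor centre ≈ (0.5555, 0.2573), yaw 0.041. I'll start with the middle box and take a wrist check on the way.

```bash
cat > act.py <<'E'
from h import *
from rig import robot
C=np.array([.5555,.2573]);YC=.041
BOX=dict(middle=((.4654,-.0026),-1.004,(-.0273,.030),0),long=((.5455,-.2894),.952,(0,-.037),0),short=((.6732,-.0429),.82,(.0573,.030),np.pi/2))
def rot(t):
    y=np.array([-np.sin(t),np.cos(t),0]);z=np.array([0,0,-1.]);return np.c_[np.cross(y,z),y,z]
def target(n):
    _,_,p,dy=BOX[n];c,s=np.cos(YC),np.sin(YC);return C+np.array([[c,-s],[s,c]])@p,YC+dy
def choose(p,yaw,z):
    q0=robot.get_state()["qpos"];best=None
    for k in(0,np.pi):
        q=robot.ik([*p,z],rot(yaw+k))
        if q is not None and (best is None or abs(np.array(q)-q0).max()<best[0]): best=(abs(np.array(q)-q0).max(),yaw+k)
    return best[1]
def goto(p,yaw,z):
    y=choose(p,yaw,z);robot.move_ptp([*p,z],rot(y));return y
def lidlook(n,tag):
    ci=robot.camera_info("wrist");im=robot.grab_frame("wrist")[:,:,::-1].copy();cv2.imwrite(f"pics/w_{n}{tag}.png",im)
    h=cv2.cvtColor(im,cv2.COLOR_BGR2HSV);m=((h[...,2]>50)&(h[...,0]<25)&(h[...,1]>162)).astype(np.uint8)*255
    m=cv2.morphologyEx(m,cv2.MORPH_OPEN,np.ones((5,5)))
    for c in cv2.findContours(m,0,1)[0]:
        if cv2.contourArea(c)>1500:
            r=rect(cast(ci,cv2.convexHull(c)[:,0],.052,True))
            if np.hypot(*(r[0]-BOX[n][0]))<.06: print("lid",np.round(r[0],4),np.round(r[1:],3),"expected",BOX[n][:2])
def T(msg=""):
    s=robot.get_state();print(msg,"t %.1f"%s["time"],np.round(s["ee_pos"],4),"F",np.round(s["force"],1),"open %.4f"%s["opening"])
def grasp(n):
    p=BOX[n][0];robot.move_linear([*p,.075],velocity=.15);robot.gripper_to(.0);T("grasped");robot.move_linear([*p,.215],velocity=.2);T("lifted")
def place(n):
    p,y=target(n);goto(p,y,.215);robot.move_linear([*p,.095],velocity=.15)
    hit=robot.move_linear([*p,.077],velocity=.03,threshold=6);T(f"down {hit}")
    return p
def release(p):
    robot.gripper_to(.035);robot.move_linear([*p,.215],velocity=.2);T("released")
E
python3 - <<'E'
from act import *
for n in BOX:
    print(n,target(n),choose(BOX[n][0],BOX[n][1],.075),choose(*target(n),.08))
robot.gripper_to(.05)
goto(*BOX["middle"][:2],.22);T();lidlook("middle",0)
E
```

```text
middle (array([0.52699329, 0.2861558 ]), 0.041) -1.004 0.041
long (array([0.55701658, 0.22033109]), 0.041) 4.093592653589793 0.041
short (array([0.61152219, 0.28962343]), 1.6117963267948965) 3.961592653589793 4.75338898038469
 t 3.1 [ 0.4656 -0.0017  0.2199] F [-0.2 -0.1  0.2] open 0.0499
lid [ 0.4665 -0.0018] [106.829  66.04   -1.01 ] expected ((0.4654, -0.0026), -1.004)
```

View pics/w_middle0.png

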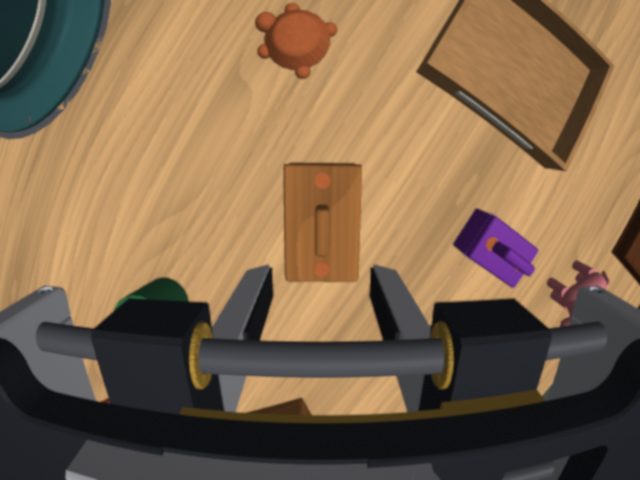

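The wrist view shows the middle lid at (322,222), square to the jaws. It agrees with the top view within 1.5 mm, so I'll go ahead.

```bash
sed -i 's/(.4654,-.0026),-1.004/(.466,-.0022),-1.006/' act.py
python3 - <<'E'
from act import *
grasp("middle");p=place("middle")
E
```

```text
grasped t 4.9 [ 0.4659 -0.0022  0.0749] F [-0.2  0.5 -1.9] open 0.0115
lifted t 5.8 [ 0.4654 -0.0022  0.214 ] F [ 0.3 -0.2 -5.1] open 0.0117
down True t 8.4 [0.527  0.2863 0.0806] F [1.6 1.8 2.1] open 0.0115
```

Run:
```python
from act import *
release(target("middle")[0])
robot.gripper_to(.05)
goto(*BOX["long"][:2],.22);T();lidlook("long",0)
```

```text
released t 9.8 [0.5265 0.2859 0.2139] F [ 0.6 -0.7  0. ] open 0.0349
 t 12.3 [ 0.5461 -0.2884  0.2199] F [-0.2 -0.3  0.5] open 0.0498
lid [ 0.547  -0.2913] [154.518  52.167   0.952] expected ((0.5455, -0.2894), 0.952)
```

View pics/w_long0.png

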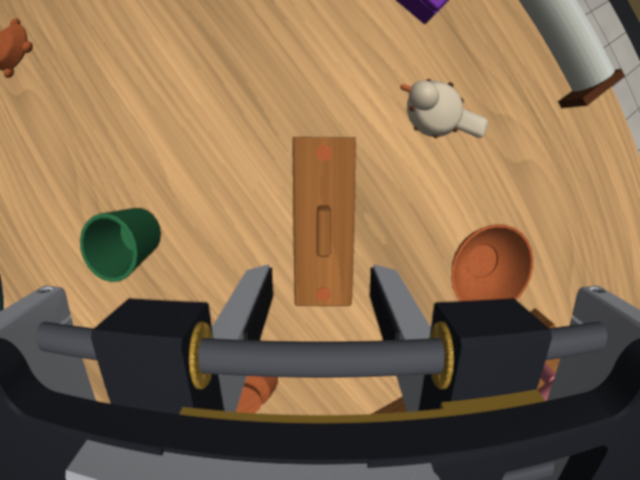

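The long lid is at (324,221), aligned with the jaws and within 2.5 mm of the top view; nothing is within the fingers' sweep.

```bash
sed -i 's/(.5455,-.2894)/(.5462,-.2904)/' act.py
python3 - <<'E'
from act import *
grasp("long");p=place("long")
E
```

```text
grasped t 14.1 [ 0.5462 -0.2904  0.0749] F [ 1.4 -0.3 -2. ] open 0.0114
lifted t 15.0 [ 0.5458 -0.2899  0.2138] F [ 0.3  0.3 -4.7] open 0.0115
down True t 18.3 [0.557  0.2205 0.0805] F [0.8 1.2 1.4] open 0.0117
```

```bash
python3 - <<'E'
from act import *
release(target("long")[0])
ci=robot.camera_info("wrist");cv2.imwrite("pics/w_c1.png",robot.grab_frame("wrist")[:,:,::-1])
robot.gripper_to(.05)
goto(*BOX["short"][:2],.22);T();lidlook("short",0)
E
python3 -c "
import cv2,numpy as np
cv2.imwrite('pics/c.png',np.hstack([cv2.resize(cv2.imread('pics/w_c1.png'),(400,300)),cv2.resize(cv2.imread('pics/w_short0.png'),(400,300))]))"
```

```text
released t 19.7 [0.5565 0.2202 0.214 ] F [-0.3  0.3 -0.5] open 0.0350
 t 21.3 [ 0.6732 -0.0415  0.2199] F [-0.2  1.2  0.2] open 0.0500
lid [ 0.6743 -0.0462] [69.093 45.504  0.832] expected ((0.6732, -0.0429), 0.82)
```

View pics/c.png

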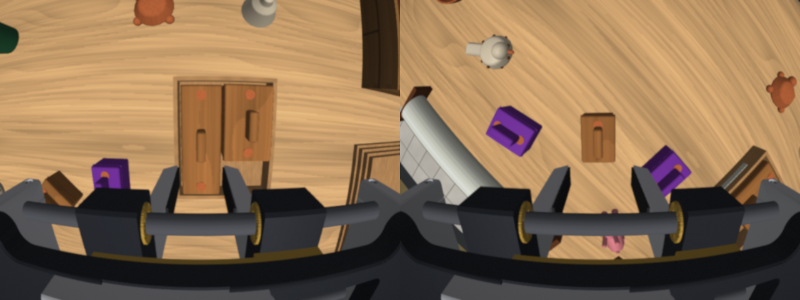

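The middle and long boxes sit flat in the carton (left half, around (225,135)). The short lid is at (598,137) in the right half with clear sides.

```bash
sed -i 's/(.6732,-.0429),.82/(.6737,-.0445),.825/' act.py
python3 - <<'E'
from act import *
grasp("short");p=place("short")
E
```

```text
grasped t 23.2 [ 0.6735 -0.0444  0.0748] F [ 0.   0.4 -1.1] open 0.0121
lifted t 24.0 [ 0.6731 -0.0443  0.2137] F [ 0.1  0.1 -2.5] open 0.0117
down True t 26.8 [0.6117 0.2897 0.0803] F [0.5 0.8 3.1] open 0.0122
```

Run:
```python
from act import *
release(target("short")[0])
robot.move_ptp([.35,-.25,.3],rot(choose([.35,-.25],0,.3)));T()
a=robot.grab_frame("top")[:,:,::-1];b=robot.grab_frame("side")[:,:,::-1]
f=lambda im,y0,y1,x0,x1:cv2.resize(cv2.convertScaleAbs(im[y0:y1,x0:x1],alpha=1.5),(400,400),interpolation=cv2.INTER_CUBIC)
cv2.imwrite("pics/end.png",np.hstack([f(a,190,310,110,230),f(b,140,280,160,300)]))
ci=robot.camera_info("top");h=cv2.cvtColor(a.copy(),cv2.COLOR_BGR2HSV);m=((h[...,2]>62)&(h[...,0]<25)&(h[...,1]>162)).astype(np.uint8)*255
for c in cv2.findContours(m[190:310,110:230],0,1,offset=(110,190))[0]:
    if cv2.contourArea(c)>300: r=rect(cast(ci,cv2.convexHull(c)[:,0],.057));print(np.round(r[0],4),np.round(r[1:],2))
for n in BOX:print(n,target(n))
```

```text
released t 28.1 [0.611  0.2894 0.2137] F [-0.5  0.2 -0.5] open 0.0352
 t 30.3 [ 0.3507 -0.2495  0.3   ] F [ 0.8 -0.1  0.5] open 0.0351
[0.5526 0.2881] [1.6937e+02 6.9940e+01 6.0000e-02]
[0.556  0.2217] [1.6686e+02 5.6360e+01 4.0000e-02]
middle (array([0.52699329, 0.2861558 ]), 0.041)
long (array([0.55701658, 0.22033109]), 0.041)
short (array([0.61152219, 0.28962343]), 1.6117963267948965)
```

View pics/end.png

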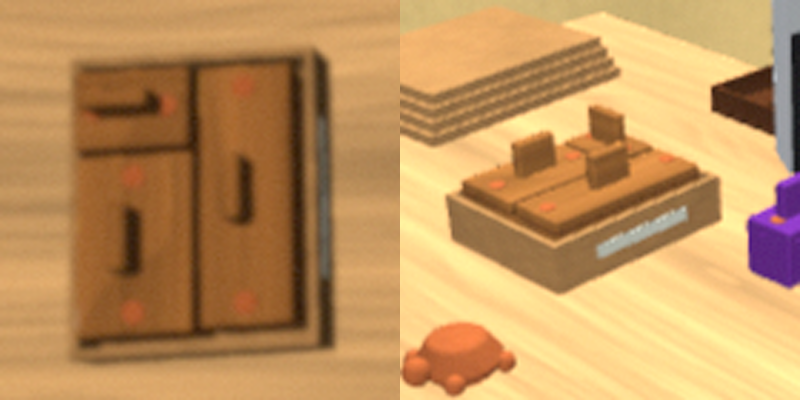

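The last picture shows all three boxes level in the carton, with their lids flush and clear gaps between them (short upper left, middle lower left, long right). I'm handing in.

```bash
python3 -c "
from rig import robot
robot.sign_off()"
```

```text
the job is handed in; nothing more can be done
```

All three gift boxes are packed in the carton, and I handed the job in at about 30 s of the 67 s allowed. The long box lies along one side, with the middle box and the short box (turned 90°) side by side along the other.

- **Lowering:** I lowered each box slowly until it touched. Each stopped with the tool at 80.3–80.6 mm, against 80 mm expected for a box flat on the floor. I then released each one and moved the arm clear.
- **Final pictures:** The top and side views show the lids level with gaps between the boxes. Lid positions agree with the plan to about 2 mm. The middle and short lids merged into one outline, and the long lid's outline read about 7 mm too long, so the pictures checked those less exactly.
- **Bystanders:** The arm planned no contact with the clay toys or crockery, and the wrist forces showed none. I did not re-measure their positions afterwards.

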